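# Slide the phone out over the shelf edge to match the calculator

### The job

On the small wooden shelf on the desk, the calculator already sticks out over the shelf's right-hand edge. Push the phone lying beside it along the shelf with your fingertips until its front end sticks out over that edge just as far as the calculator's (within about a centimetre) and it lies square to the edge, in line with the calculator, so that both can be picked up easily later. Only push the phone gently: do not pinch or lift it, and leave the calculator, the round tin and the mug where they are.

Things in the scene. Friction and masses are not known exactly. Their poses are not given: they have to be found in the camera images.
- riser_shelf: Low wooden shelf standing fixed on the desk, 270 mm (its x) by 280 mm (its y), top surface 60 mm above the desk. Origin: centre of its underside, on the desk. Its own -x axis points horizontally out over its front edge, which is the one on the right as the robot sees it (within about 22 degrees); its y axis runs along that edge. Its top is flat, with no lip.
- shelf_edge (a point): Middle of the shelf's front edge, at the height of its top surface (60 mm above the desk). Same axes as the shelf.
- phone: Loose black phone lying flat, face up, on the shelf, in the half toward the shelf's +y side; 156 mm long (its x), 75 mm wide (its y), 8 mm thick, about 0.19 kg. Origin: centre of its underside. Its -x end is its front end, toward the shelf's front edge; it starts wholly on the shelf, a little askew.
- phone_front (a point): Middle of the phone's front (-x) end face, the end that must stick out over the edge; half-way up the thickness.
- phone_back (a point): Middle of the phone's back (+x) end face, half-way up; bare shelf at least 45 mm deep lies behind it at the start.
- calculator: Loose grey pocket calculator lying flat on the shelf, square to the front edge, in the half toward the shelf's -y side; 128 mm long (its x, parallel to the shelf's x), 78 mm wide (its y), 14 mm high. Origin: centre of its underside. Its -x end sticks out 20 to 45 mm over the front edge. Must stay where it is.
- calculator_front (a point): Middle of the calculator's front (-x) end face, out beyond the shelf's edge; axes as the calculator. The phone's front end must come level with it, measured along the calculator's x axis.
- clip_tin: Loose round tin, 57 mm across and 20 mm high, on the shelf behind the calculator. Origin: centre of its underside. Leave it alone.
- mug: Loose mug, 94 mm high, 81 mm across, standing on the desk to the left of the shelf. Origin: centre of its underside. Leave it alone.

How it is judged:
At the end, for the whole second after the job is handed in: The phone lies flat and still on the shelf, its front end level with the calculator's to 10 mm along the calculator's length, and parallel to it within 0.14 rad (8 degrees); the calculator is within 10 mm, tin and mug within 20 mm, of where they started (x of phone_front in the frame of calculator_front between -0.01 and 0.01 m and angle between the x axis of phone and the x axis of calculator, either way round below 0.14 rad and height (world z) of phone between 0.055 and 0.065 m and angle between phone's own z axis and vertical below 0.05 rad and linear speed of phone below 0.01 m/s and distance of calculator from where it was at the start of the episode below 0.01 m and distance of each of clip_tin, mug from where it was at the start of the episode below 0.02 m); the robot touches nothing.
It fails at once if the phone is lifted or tipped (height (world z) of phone above 0.07 m or angle between phone's own z axis and vertical above 0.2 rad).
It fails at once if the phone falls off the shelf (height (world z) of phone below 0.045 m).
It fails at once if the phone is pinched or pushed hard (over 30 N) (contact force between the fingers and phone above 30 N).
It fails at once if the calculator is moved by more than 10 mm (distance of calculator from where it was at the start of the episode above 0.01 m).
It fails at once if the tin or the mug is moved by more than 20 mm (distance of any of clip_tin, mug from where it was at the start of the episode above 0.02 m).
It also fails if it takes over 40 s, if anything falls off the work surface, if the arm or the gripper's body presses on something with over 40 N, if the wrist force passes 120 N, or if a joint passes its speed limit or range.

### The arm

A 6-joint arm with a two-finger parallel gripper is mounted at the origin on a cart in front of the work surface, level with it; the furniture and walls round the work are solid. World frame = base frame: x ahead of the robot, y to its left, z up, the work surface at z = 0. Lengths are in m, angles in rad, forces in N, time in s.
With the tool pointing down it reaches from about 0.35 to 0.775 m from the base axis. Payload 5.5 kg.
Tool frame: the origin (TCP) lies at the very end of the fingers, on their centre line; the grasp point (between the pads) lies env.pinch_z behind it (env.pinch_z is the distance from the TCP to the grasp point, in m); z points along the fingers, y is the line along which they close (so a half turn about z gives the same grasp; the last joint's range is limited). The gripper opens to 85 mm and grips with 20 to 120 N. Pads are 22 mm wide; open, the fingers measure 114 mm over their backs; the gripper's body (76 mm by 85 mm) begins 54 mm behind the grasp point. The pads swing forward as they close: fully open they stand 13 mm farther back than shut.
Start: joints at [1.03, 0.313, 0.046, 1.304, 0, 1.431], TCP at [0.224, 0.529, 0.194] pointing down, gripper open.
Joint ranges: [-2.76, 2.76], [-0.86, 1.69], [-1.03, 1.26], [-2.2, 2.34], [-1.47, 1.5], [-3.14, 3.14]. Speed limits (rad/s): [2.57, 2.57, 3.14, 3.14, 3.14, 3.14].

### API

Orientations are given as a unit quaternion [w, x, y, z].
In Python, from workcell import env, eyes gives the robot as it stands.
- The arm moves only by the shell command python3 -m jog 'ROWS' [FORCE]. ROWS is JSON, one flat list of numbers, 7 for each row, row after row: the shift along the world's x, y, z as a fraction of full scale, then the turn, a rotation vector about the world's x, y, z as a fraction of full scale, then the opening, from -1 (shut) to 1 (fully open), so that 0 is half open. A call has 1 to 12 rows; each row is the pose to reach, as a shift and turn from the pose commanded when the call began, turning the shorter way round; what a row does not reach only later rows make up. Full scale, the value 1, is 20 cm for a shift and pi rad for a turn. A row lasts 1/12 s, in which the tool goes at most 41.7 mm and 7.16 degrees, less where a joint would pass 70% of its speed; a pose out of reach is approached as far as the arm can. A call with a number of a shift or a turn outside -1 to 1 is refused whole. A call with a gripper value outside its range is refused whole. The fingers move at their own pace and stop on an object; FORCE is the grip in N (left out, the last holds). Time passes only in rows, so rows that repeat a pose let the fingers close. It gives the time, the measured TCP pose, the force, the opening and the grip force at its end, in the units of the state.
- env.get_state(): the state, without advancing time (a new reading comes with each control period).
- eyes.read_camera(name): name is "scene" or "top" or "wrist"; returns (picture, depth): 480x640x3 uint8, red, green, blue; 480x640 float32, m along the optical axis (not along the pixel's ray), 0 where there is no reading.
- eyes.calibration(name): a dict with "fx", "fy", "cx", "cy" (pixels), "R" (3x3) and "t" (3): a world point X has camera coordinates R X + t; the wrist camera has in their place "tool_from_camera" (4x4, takes a point from camera to tool coordinates, whose origin is the TCP and whose axes are the flange's). Camera axes: x right, y down, z forward; pixel columns grow to the right and rows downward; lengths in m; the calibration is good to about 2 mm. The wrist camera is an equidistant fisheye: a pixel r from the principal point sees the ray r / f radians off the axis. A picture is of the moment at which its call begins: read the wrist's pose just before it. calibration takes no time and is no camera call.
- env.hand_in(): hands the job in; it is judged then, once.
The state is a dict: "clock": time; "joint_pos": joint angles; "qvel": joint speeds; "tau": joint torques, N m; "tcp_pos": TCP position; "orientation": TCP orientation; "wrist_force": force on the tool from outside, world axes, zero at the start; "ft_torque": the same for the moment, N m; "finger_gap": finger opening in m; "grip_force": force on a finger pad.
Only numpy, scipy, OpenCV 4.12 (cv2) and the standard library are available. Lean on these libraries where they do the work, as an engineer would, in place of code of your own. Each camera call takes 0.05 s, during which the arm holds its last target. There are 200 camera calls.

## Working session

There is one attempt and no reset: what is moved stays moved. The work goes in short steps, Python scripts to look and compute and a shell command to move; the robot and the scene stay as the last step left them, time stands still between calls to the robot, and variables do not carry over. Pictures are saved under pics/ and viewed, at most 10 in all, crops included, and the job is handed in when it is done.

```bash
mkdir -p pics; ls; python3 - <<'E'
from workcell import env, eyes
import cv2,numpy as np
for n in("top","scene"):
    p,d=eyes.read_camera(n); cv2.imwrite(f"pics/{n}0.png",p[:,:,::-1]); np.savez(f"{n}0.npz",p=p,d=d)
    print(n,eyes.calibration(n))
s=env.get_state();print(s["clock"],s["tcp_pos"],s["orientation"],s["finger_gap"],env.pinch_z)
E
```

```text
pics
top {'fx': 501.13758240028096, 'fy': 501.13758240028096, 'cx': 321.3139385572904, 'cy': 232.17925636356983, 'R': array([[-0.00914147, -0.99992645,  0.00797032],
       [-0.99601492,  0.00839797, -0.08879051],
       [ 0.08871704, -0.00875024, -0.99601843]]), 't': array([0.06690751, 0.58380841, 0.95326942])}
scene {'fx': 552.6479383111845, 'fy': 552.6479383111845, 'cx': 314.8154415205461, 'cy': 234.90149029661183, 'R': array([[ 0.59270379, -0.80540153, -0.00552993],
       [-0.62693389, -0.4570355 , -0.63092983],
       [ 0.50562448,  0.37742141, -0.77582019]]), 't': array([-0.28330525,  0.43782711,  0.78784685])}
0.1 [0.22408625 0.52899606 0.19269575] [-2.73197149e-04  1.99067045e-01  9.79985538e-01 -7.63162522e-04] 0.08556283631436556 0.0187
```

View pics/top0.png

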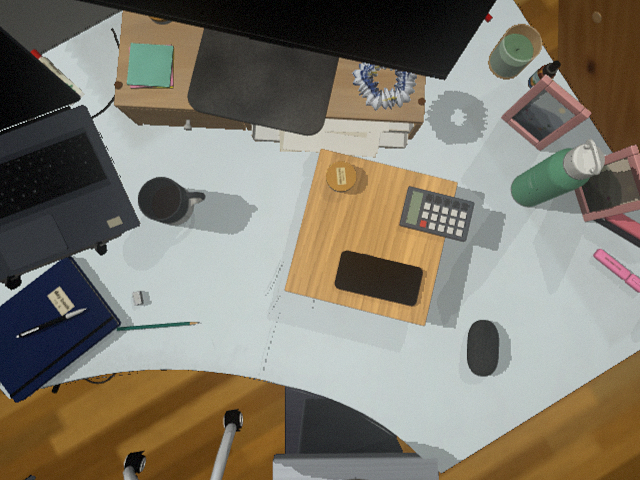

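View pics/scene0.png

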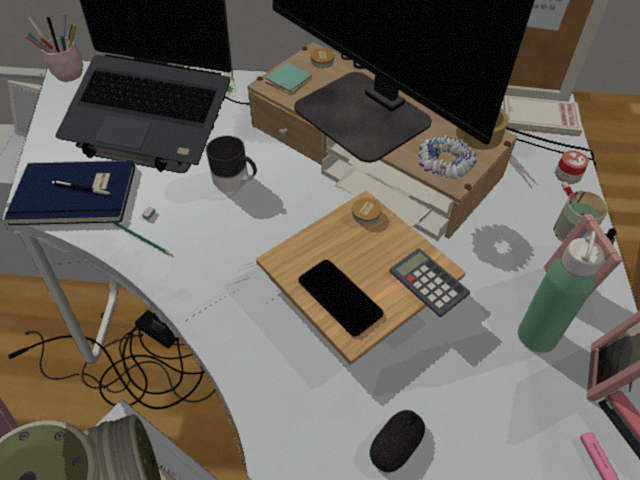

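The top view shows the shelf with its right edge running from (457,180) to (425,325). The phone is at about (379,278), the calculator at (437,213), the tin at (341,177) and the mug at (165,200). The scene view agrees, with the phone at (341,297).

```bash
cat > h.py <<'E'
import cv2,numpy as np
from workcell import env,eyes
def cast(n,uv,z):
    c=eyes.calibration(n);R,t=c["R"],c["t"];uv=np.atleast_2d(uv).astype(float)
    r=np.c_[(uv[:,0]-c["cx"])/c["fx"],(uv[:,1]-c["cy"])/c["fy"],np.ones(len(uv))]@R
    o=-R.T@t; return o+r*((z-o[2])/r[:,2])[:,None]
def proj(n,X):
    c=eyes.calibration(n);q=c["R"]@X+c["t"];return q[0]/q[2]*c["fx"]+c["cx"],q[1]/q[2]*c["fy"]+c["cy"]
def box(n,m,seed,z,close=0):
    """outline of the blob at the seed, cast on height z: centre, long axis, size"""
    m=m.astype(np.uint8)
    if close: m=cv2.morphologyEx(m,cv2.MORPH_CLOSE,np.ones((close,close)))
    else: m=cv2.morphologyEx(m,cv2.MORPH_OPEN,np.ones((3,3)))
    _,l=cv2.connectedComponents(m); k=(l==l[seed[1],seed[0]]).astype(np.uint8)
    c=max(cv2.findContours(k,0,cv2.CHAIN_APPROX_NONE)[0],key=cv2.contourArea)[:,0]
    P=cast(n,c,z)[:,:2]; r=cv2.minAreaRect((P*1000).astype(np.float32))
    b=cv2.boxPoints(r)/1000; e=b[1]-b[0];f=b[2]-b[1]; a=e if e@e>f@f else f
    ax=a/np.linalg.norm(a); ax=ax*np.sign(ax[1])   # +x points left (world +y)
    return np.array(r[0])/1000,ax,sorted(np.array(r[1])+1.5),c.min(0),c.max(0)
E
python3 - <<'E'
from h import *
np.set_printoptions(precision=4,suppress=True)
for n,ph,cal,tin in(("top",(380,278),(415,195),(341,177)),("scene",(341,297),(432,265),(367,208))):
    f=np.load(n+"0.npz");p=f["p"];hsv=cv2.cvtColor(p,cv2.COLOR_RGB2HSV)
    print(n,"phone",*box(n,p.max(2)<45,ph,.068))
    print(n,"shelf",*box(n,(hsv[...,1]>70)&(hsv[...,2]>90)&(hsv[...,0]<25),(ph[0]-65,ph[1]-20),.06))
    print(n,"px",p[cal[1],cal[0]],p[tin[1],tin[0]])
    print(n,"calc",*box(n,(hsv[...,1]<70)&(p.max(2)<110),proj_ if 0 else cal,.074,5))
    print("tin",cast(n,tin,.08))
X=np.array([.4,-.1,.08]);
E
```

```text
top phone [0.5838 0.0603] [0.0045 1.    ] [np.float64(903.8511352539062), np.float64(1247.0948486328125)] [0 0] [639 479]
top shelf [ 0.5742 -0.0326] [-0.9675  0.2528] [np.float64(270.5474548339844), np.float64(280.3150634765625)] [285 149] [456 324]
top px [130 142 115] [184 165 115]
top calc [0.5876 0.0475] [0.0122 0.9999] [np.float64(898.441162109375), np.float64(1206.6492919921875)] [0 0] [639 479]
tin [[0.6825 0.0246 0.08  ]]
scene phone [ 0.4923 -0.0437] [0.2326 0.9726] [np.float64(73.3061752319336), np.float64(156.0757293701172)] [299 260] [382 335]
scene shelf [ 0.5707 -0.0342] [-0.9681  0.2505] [np.float64(273.638916015625), np.float64(281.63232421875)] [257 191] [464 362]
scene px [49 47 50] [158 143 107]
scene calc [ 0.604  -0.1552] [0.2509 0.968 ] [np.float64(96.8984375), np.float64(130.156982421875)] [390 249] [469 317]
tin [[0.684  0.0244 0.08  ]]
```

```bash
python3 - <<'E'
from h import *
np.set_printoptions(precision=4,suppress=True)
f=np.load("top0.npz");p=f["p"];hsv=cv2.cvtColor(p,cv2.COLOR_RGB2HSV)
print(p[278,380],p[190,409],p[235,455],p[200,490])
for th in (60,70):print("phone",*box("top",p.max(2)<th,(380,278),.068))
for th in (90,105,115): print("calc",*box("top",(hsv[...,1]<60)&(p.max(2)<th),(407,191),.074,9))
im=np.concatenate([p[160:340,330:510]],1)
cv2.imwrite("pics/crop.png",cv2.resize(im[:,:,::-1],None,fx=3,fy=3,interpolation=cv2.INTER_NEAREST))
E
```

```text
[47 38 32] [96 96 93] [78 82 78] [184 194 189]
phone [ 0.4955 -0.0426] [0.2412 0.9705] [np.float64(73.88548278808594), np.float64(155.58590698242188)] [335 251] [421 304]
phone [ 0.4956 -0.0428] [0.237  0.9715] [np.float64(73.88313293457031), np.float64(156.0506591796875)] [335 251] [421 304]
calc [0.5876 0.0475] [0.0122 0.9999] [np.float64(898.441162109375), np.float64(1206.6492919921875)] [0 0] [639 479]
calc [ 0.6129 -0.1532] [0.2534 0.9673] [np.float64(78.89263916015625), np.float64(128.92327880859375)] [400 187] [473 241]
calc [ 0.6127 -0.1532] [0.2534 0.9673] [np.float64(79.33158111572266), np.float64(129.01937103271484)] [400 187] [473 241]
```

View pics/crop.png

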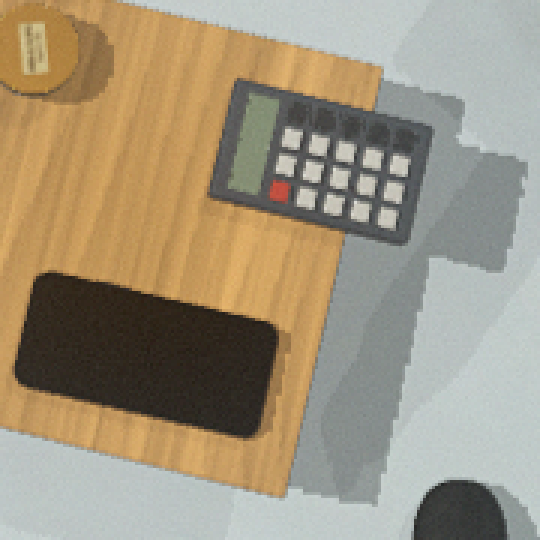

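The crop confirms the phone at (145,355) and the calculator's front edge near (420,185). Sizes and heights match the given ones. The phone has to move about 63 mm along (-0.252,-0.968). I'll move over behind its back end with the fingers about 20 mm apart and set across the phone.

```bash
python3 -m jog '[0.65,-1,0,0,0,-0.22,-0.53, 0.65,-1,0,0,0,-0.22,-0.53, 0.65,-1,0,0,0,-0.22,-0.53, 0.65,-1,0,0,0,-0.22,-0.53, 0.65,-1,0,0,0,-0.22,-0.53, 0.65,-1,0,0,0,-0.22,-0.53, 0.65,-1,0,0,0,-0.22,-0.53, 0.65,-1,0,0,0,-0.22,-0.53, 0.65,-1,0,0,0,-0.22,-0.53]'
python3 -m jog '[0.65,-1,0,0,0,-0.233,-0.53, 0.65,-1,0,0,0,-0.233,-0.53, 0.65,-1,0,0,0,-0.233,-0.53, 0.65,-1,0,0,0,-0.233,-0.53, 0.65,-1,0,0,0,-0.233,-0.53, 0.65,-1,0,0,0,-0.233,-0.53, 0.65,-1,0,0,0,-0.233,-0.53, 0.65,-1,0,0,0,-0.233,-0.53, 0.65,-1,0,0,0,-0.233,-0.53, 0.65,-1,0,0,0,-0.233,-0.53]'
python3 -c "
from h import *
s=env.get_state();print(s['clock'],s['tcp_pos'],s['orientation'],s['finger_gap'],s['joint_pos'])
from scipy.spatial.transform import Rotation as R
print(R.from_quat(np.roll(s['orientation'],-1)).as_matrix())"
```

```text
clock: 0.85
tcp_pos: [0.3542, 0.3295, 0.1933]
orientation: [-0.0, 0.519, 0.855, -0.0]
wrist_force: [-0.7, 0.1, -0.0]
finger_gap: 0.02
grip_force: 0.0
clock: 1.68
tcp_pos: [0.4834, 0.1311, 0.1934]
orientation: [-0.0, 0.79, 0.614, -0.0]
wrist_force: [-0.5, 0.6, 0.1]
finger_gap: 0.02
grip_force: 0.0
1.6833 [0.48344457 0.13111527 0.19340048] [-3.09983892e-04  7.89594262e-01  6.13629182e-01 -1.80966057e-04] 0.020045265902712023 [ 1.04214102e-01  1.70312380e-01 -1.40489131e-01  1.26062959e+00
  3.35282847e-04  1.92450917e+00]
[[ 2.46918389e-01  9.69036050e-01 -6.66209843e-04]
 [ 9.69036274e-01 -2.46918262e-01  2.67430897e-04]
 [ 9.46508036e-05 -7.11615111e-04 -9.99999742e-01]]
```

```bash
python3 -m jog '[0.2,-0.315,0,0,0,0,-0.53, 0.2,-0.315,0,0,0,0,-0.53, 0.2,-0.315,-0.2,0,0,0,-0.53, 0.2,-0.315,-0.35,0,0,0,-0.53, 0.2,-0.315,-0.5,0,0,0,-0.53, 0.2,-0.315,-0.58,0,0,0,-0.53, 0.2,-0.315,-0.62,0,0,0,-0.53, 0.2,-0.315,-0.645,0,0,0,-0.53, 0.2,-0.315,-0.645,0,0,0,-0.53]'
python3 -c "
from h import *
s=env.get_state();print(s['tcp_pos'])
p,d=eyes.read_camera('scene');cv2.imwrite('pics/s1.png',cv2.resize(p[180:380,230:480,::-1],None,fx=3,fy=3))"
```

```text
clock: 2.43
tcp_pos: [0.5239, 0.0675, 0.0643]
orientation: [-0.0, 0.79, 0.613, -0.0]
wrist_force: [-0.1, 0.8, -0.3]
finger_gap: 0.0202
grip_force: 0.0
[0.52394274 0.06752974 0.0643107 ]
```

View pics/s1.png

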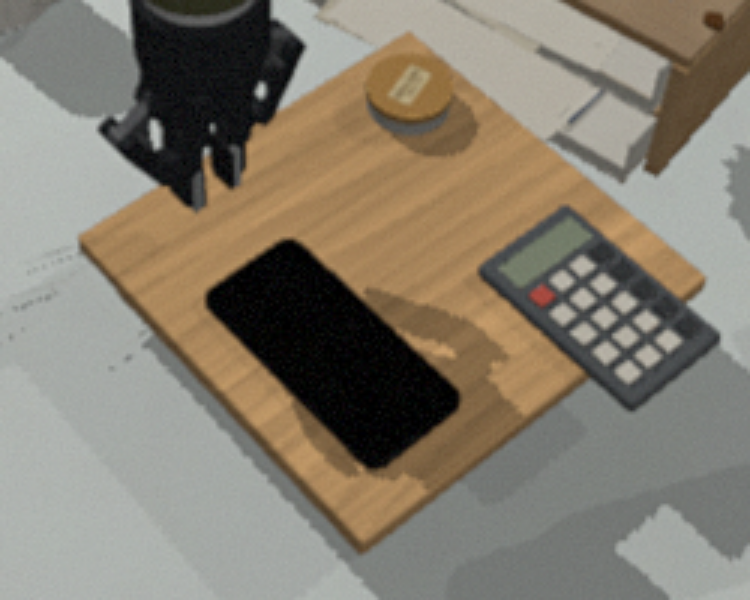

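The scene crop shows both fingertips at crop (198,207) and (232,188), behind the phone's back edge at (248,268). Everything else is where it was. Next I check the height of the tips.

```bash
python3 -c "
from h import *
a=np.array([.252,.968]);w=np.array([-.968,.252])
for uv in ((230+198/3,180+207/3),(230+234/3,180+188/3)):
  for z in (.06,.065,.07,.075,.08):
    X=cast('scene',uv,z)[0,:2]-[.5239,.0675];print(z,(X@a).round(4),(X@w).round(4))"
```

```text
0.06 0.0192 -0.0052
0.065 0.016 -0.003
0.07 0.0129 -0.0007
0.075 0.0097 0.0015
0.08 0.0066 0.0038
0.06 0.0167 -0.0322
0.065 0.0136 -0.0298
0.07 0.0104 -0.0274
0.075 0.0073 -0.025
0.08 0.0042 -0.0226
```

```bash
python3 - <<'E'
from h import *
a=np.array([.252,.968]);w=np.array([-.968,.252])
s=env.get_state();print(s['clock'],s['tcp_pos'])
p,d=eyes.read_camera('scene');c=eyes.calibration('scene')
v,u=np.mgrid[190:256,260:340]
Z=d[v,u];C=np.stack([(u-c['cx'])/c['fx']*Z,(v-c['cy'])/c['fy']*Z,Z],-1)
X=(C-c['t'])@c['R']; m=(Z>0)&(p[v,u].max(-1)<110)
Q=X[m];D=Q[:,:2]-s['tcp_pos'][:2]
for i in np.argsort(-v[m])[:40:2]:print(u[m][i],v[m][i],Q[i,2].round(3),(D[i]@a).round(3),(D[i]@w).round(3))
E
```

```text
2.4833 [0.52471106 0.06731581 0.06525116]
296 249 0.063 0.017 -0.003
297 248 0.108 -0.011 0.015
293 248 0.059 0.025 -0.002
295 248 0.112 -0.011 0.019
295 247 0.111 -0.009 0.017
293 247 0.109 -0.005 0.019
296 247 0.112 -0.01 0.016
297 247 0.11 -0.01 0.014
294 246 0.112 -0.006 0.018
293 246 0.115 -0.007 0.02
298 246 0.111 -0.01 0.012
296 246 0.113 -0.009 0.015
296 245 0.114 -0.008 0.014
297 245 0.116 -0.011 0.014
292 245 0.118 -0.006 0.021
289 245 0.117 -0.002 0.025
294 245 0.114 -0.005 0.017
293 244 0.117 -0.005 0.018
288 244 0.115 0.003 0.024
290 244 0.119 -0.002 0.023
```

```bash
python3 - <<'E'
from h import *
from scipy.spatial.transform import Rotation as Ro
np.set_printoptions(precision=3,suppress=True)
s=env.get_state();p,d=eyes.read_camera('wrist');c=eyes.calibration('wrist')
print(s['clock'],s['tcp_pos'],s['joint_pos'],c)
f=c['fx'];v,u=np.mgrid[0:480:40,0:640:40]
x=(u-c['cx'])/f;y=(v-c['cy'])/f;r=np.hypot(x,y)+1e-9
Z=d[v,u];k=np.tan(r)/r*Z
T=np.array(c['tool_from_camera']);P=np.stack([x*k,y*k,Z,np.ones_like(Z)],-1)@T.T
W=P[...,:3]@Ro.from_quat(np.roll(s['orientation'],-1)).as_matrix().T+s['tcp_pos']
W[(Z<=0)|(r>1.3)]=np.nan
print(W[...,2])
cv2.imwrite('pics/w1.png',p[:,:,::-1])
E
```

```text
2.5333 [0.525 0.067 0.066] [-0.025  0.299 -0.299  0.971  0.     1.798] {'fx': 371.64829954431775, 'fy': 371.64829954431775, 'cx': 319.6234512597493, 'cy': 236.14045751052996, 'tool_from_camera': array([[ 0.001, -0.956, -0.293,  0.075],
       [ 1.   ,  0.001,  0.   ,  0.001],
       [ 0.   , -0.293,  0.956, -0.18 ],
       [ 0.   ,  0.   ,  0.   ,  1.   ]])}
[[-0.753  0.    -0.001 -0.    -0.002 -0.     0.002  0.001 -0.001  0.
   0.     0.    -0.    -0.001 -0.     0.003]
 [-0.748 -0.001 -0.001  0.001  0.001 -0.001  0.     0.    -0.    -0.
   0.    -0.001 -0.     0.    -0.     0.012]
 [-0.75   0.001 -0.001 -0.001 -0.001 -0.001 -0.001 -0.001 -0.001 -0.001
   0.    -0.001 -0.002 -0.001 -0.001  0.021]
 [-0.449 -0.001 -0.    -0.001 -0.001 -0.002 -0.001  0.004 -0.    -0.001
  -0.001 -0.001 -0.    -0.    -0.     0.02 ]
 [-0.749  0.    -0.002 -0.     0.    -0.     0.001  0.     0.     0.
  -0.001 -0.001 -0.    -0.001 -0.    -0.002]
 [-0.75  -0.    -0.002  0.     0.001  0.06   0.06   0.06   0.06   0.061
   0.059  0.059  0.06   0.061  0.061  0.059]
 [-0.752 -0.     0.    -0.001 -0.001  0.06   0.062  0.06   0.06   0.059
   0.06   0.06   0.059  0.06   0.066  0.08 ]
 [-0.072 -0.144  0.001 -0.    -0.     0.001  0.06   0.06   0.059  0.059
   0.061  0.06   0.06   0.06   0.081  0.08 ]
 [-0.015 -0.109 -0.001 -0.    -0.001 -0.     0.061  0.135  0.061  0.135
   0.061  0.061  0.06   0.06   0.062  0.06 ]
 [ 0.    -0.072  0.    -0.     0.163  0.162  0.161  0.16   0.068  0.161
   0.161  0.161  0.164  0.059  0.061 -0.002]
 [ 0.013 -0.007 -0.     0.183  0.179  0.16   0.183  0.18   0.069  0.183
   0.182  0.16   0.178  0.184  0.06  -0.001]
 [ 0.     0.     0.199  0.194  0.182  0.191  0.198  0.194  0.19   0.193
   0.199  0.191  0.182  0.194  0.199  0.   ]]
```

View pics/w1.png

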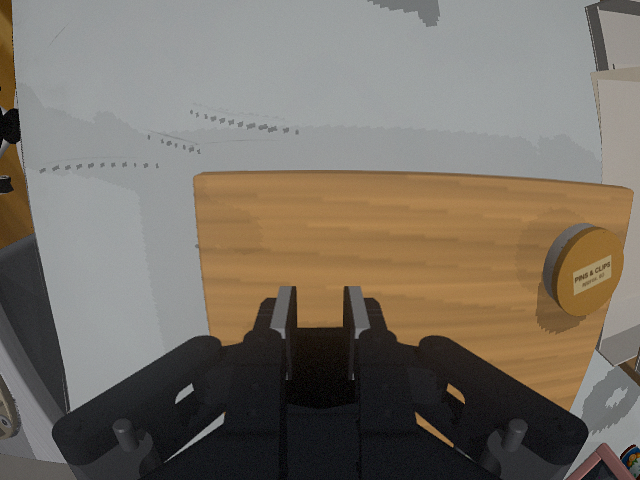

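The wrist view shows the two fingertips at (285,288) and (353,288) and the tin at (585,268). The phone is hidden under the hand.

```bash
python3 - <<'E'
from h import *
from scipy.spatial.transform import Rotation as Ro
np.set_printoptions(precision=3,suppress=True)
s=env.get_state();p,d=eyes.read_camera('wrist');c=eyes.calibration('wrist')
print(s['clock'],s['tcp_pos'])
f=c['fx'];v,u=np.mgrid[284:330:3,[276,280,284,288,292,346,350,354,358]]
v,u=np.meshgrid(np.arange(284,320,4),[280,284,288,292,347,350,354,358],indexing='ij')
x=(u-c['cx'])/f;y=(v-c['cy'])/f;r=np.hypot(x,y)+1e-9
Z=d[v,u];k=np.tan(r)/r*Z
P=np.stack([x*k,y*k,Z,np.ones_like(Z)],-1)@np.array(c['tool_from_camera']).T
for i in range(3): print(P[...,i])
E
```

```text
2.5833 [0.526 0.067 0.066]Traceback (most recent call last):
  File "<stdin>", line 6, in <module>
    step = key[k].step
           ^^^^^^^^^^^
AttributeError: 'list' object has no attribute 'step'
```

```bash
python3 - <<'E'
from h import *
np.set_printoptions(precision=3,suppress=True)
s=env.get_state();p,d=eyes.read_camera('wrist');c=eyes.calibration('wrist')
print(s['clock'],s['tcp_pos'],s['qvel'])
f=c['fx']
v,u=np.meshgrid(np.arange(284,320,4),[280,284,288,292,347,350,354,358],indexing='ij')
x=(u-c['cx'])/f;y=(v-c['cy'])/f;r=np.hypot(x,y)+1e-9
Z=d[v,u];k=np.tan(r)/r*Z
P=np.stack([x*k,y*k,Z,np.ones_like(Z)],-1)@np.array(c['tool_from_camera']).T
for i in range(3): print(P[...,i])
E
```

```text
2.6333 [0.526 0.067 0.066] [-0.006 -0.001 -0.002 -0.003 -0.    -0.001]
[[-0.01  -0.01  -0.01  -0.009 -0.009 -0.01  -0.01  -0.01 ]
 [ 0.012  0.012  0.011  0.012  0.011  0.012  0.011  0.012]
 [ 0.012  0.012  0.011  0.012  0.012  0.012  0.012  0.012]
 [ 0.012  0.011  0.012  0.011  0.012  0.011  0.011  0.011]
 [ 0.011  0.011  0.012  0.012  0.011  0.012  0.012  0.011]
 [ 0.012  0.011  0.012  0.012  0.012  0.012  0.012  0.012]
 [ 0.012  0.012  0.011  0.012  0.012  0.011  0.011  0.012]
 [ 0.012  0.011  0.011  0.01   0.01   0.011  0.011  0.012]
 [ 0.011  0.012  0.011  0.009  0.009  0.011  0.012  0.011]]
[[-0.021 -0.019 -0.017 -0.014  0.016  0.018  0.02   0.022]
 [-0.015 -0.014 -0.012 -0.01   0.012  0.013  0.015  0.016]
 [-0.015 -0.013 -0.012 -0.01   0.012  0.013  0.014  0.016]
 [-0.015 -0.013 -0.011 -0.01   0.011  0.013  0.014  0.016]
 [-0.014 -0.013 -0.011 -0.01   0.011  0.012  0.014  0.015]
 [-0.014 -0.012 -0.011 -0.009  0.011  0.012  0.013  0.015]
 [-0.014 -0.012 -0.011 -0.009  0.011  0.012  0.013  0.015]
 [-0.013 -0.012 -0.011 -0.009  0.011  0.012  0.013  0.014]
 [-0.013 -0.012 -0.01  -0.009  0.011  0.011  0.013  0.014]]
[[ 0.007  0.007  0.007  0.005  0.006  0.007  0.007  0.007]
 [-0.044 -0.044 -0.043 -0.045 -0.043 -0.044 -0.044 -0.044]
 [-0.048 -0.049 -0.047 -0.048 -0.048 -0.048 -0.048 -0.049]
 [-0.051 -0.051 -0.052 -0.051 -0.051 -0.05  -0.05  -0.051]
 [-0.054 -0.054 -0.056 -0.055 -0.054 -0.055 -0.055 -0.055]
 [-0.058 -0.058 -0.058 -0.058 -0.059 -0.059 -0.058 -0.059]
 [-0.062 -0.061 -0.06  -0.061 -0.062 -0.061 -0.061 -0.062]
 [-0.065 -0.063 -0.063 -0.062 -0.062 -0.063 -0.063 -0.065]
 [-0.067 -0.068 -0.066 -0.063 -0.062 -0.066 -0.068 -0.066]]
```

Both cameras put the visible fingertips about 43 mm above the reported TCP, so I can't trust the tool length. I'll lower slowly while watching the wrist force.

```bash
python3 -m jog '[0,0,-0.01,0,0,0,-0.53, 0,0,-0.02,0,0,0,-0.53, 0,0,-0.03,0,0,0,-0.53, 0,0,-0.04,0,0,0,-0.53, 0,0,-0.04,0,0,0,-0.53, 0,0,-0.04,0,0,0,-0.53]'
```

```text
clock: 3.18
tcp_pos: [0.5241, 0.0664, 0.0562]
orientation: [-0.0, 0.791, 0.612, -0.0]
wrist_force: [-0.6, 0.6, 0.2]
finger_gap: 0.0201
grip_force: 0.0
```

No contact with the TCP reading below the shelf top, so the fingers really are about 43 mm short of it. I'll keep going down towards TCP z ≈ 0.023.

```bash
python3 -m jog '[0,0,-0.03,0,0,0,-0.53, 0,0,-0.06,0,0,0,-0.53, 0,0,-0.09,0,0,0,-0.53, 0,0,-0.11,0,0,0,-0.53, 0,0,-0.13,0,0,0,-0.53, 0,0,-0.145,0,0,0,-0.53, 0,0,-0.155,0,0,0,-0.53, 0,0,-0.165,0,0,0,-0.53, 0,0,-0.165,0,0,0,-0.53, 0,0,-0.165,0,0,0,-0.53]'
python3 - <<'E'
from h import *
a=np.array([.252,.968]);w=np.array([-.968,.252])
s=env.get_state();print(s['clock'],s['tcp_pos'])
p,d=eyes.read_camera('scene');cv2.imwrite('pics/s2.png',cv2.resize(p[180:380,230:480,::-1],None,fx=3,fy=3))
c=eyes.calibration('scene')
v,u=np.mgrid[220:290,270:330]
Z=d[v,u];C=np.stack([(u-c['cx'])/c['fx']*Z,(v-c['cy'])/c['fy']*Z,Z],-1)
X=(C-c['t'])@c['R'];D=(X[...,:2]-s['tcp_pos'][:2]);A=D@a;B=D@w
m=(Z>0)&(p[v,u].max(-1)<110)&(abs(A)<.016)&(abs(B)<.03)
i=np.argsort(X[m][:,2])[:12];print(np.c_[X[m][:,2],A[m],B[m],u[m],v[m]][i].round(3))
E
```

```text
clock: 4.02
tcp_pos: [0.5244, 0.0665, 0.0236]
orientation: [0.0, 0.791, 0.612, 0.0]
wrist_force: [0.4, -0.3, 0.3]
finger_gap: 0.0201
grip_force: 0.0
4.0167 [0.52442734 0.06646963 0.02355413]
[[ 5.80e-02 -3.00e-03  1.60e-02  2.95e+02  2.63e+02]
 [ 5.90e-02 -7.00e-03  9.00e-03  2.99e+02  2.62e+02]
 [ 5.90e-02 -6.00e-03  1.40e-02  2.97e+02  2.63e+02]
 [ 6.00e-02  9.00e-03 -3.00e-03  2.99e+02  2.53e+02]
 [ 6.00e-02 -9.00e-03  1.60e-02  2.97e+02  2.64e+02]
 [ 6.00e-02 -7.00e-03 -1.20e-02  3.08e+02  2.56e+02]
 [ 6.00e-02 -8.00e-03  1.70e-02  2.96e+02  2.64e+02]
 [ 6.00e-02 -3.00e-03 -1.00e-02  3.06e+02  2.55e+02]
 [ 6.00e-02 -2.00e-03  1.70e-02  2.94e+02  2.62e+02]
 [ 6.10e-02 -0.00e+00 -1.00e-02  3.05e+02  2.54e+02]
 [ 6.10e-02  9.00e-03 -1.00e-02  3.02e+02  2.51e+02]
 [ 6.10e-02  1.00e-02 -4.00e-03  2.99e+02  2.52e+02]]
```

View pics/s2.png

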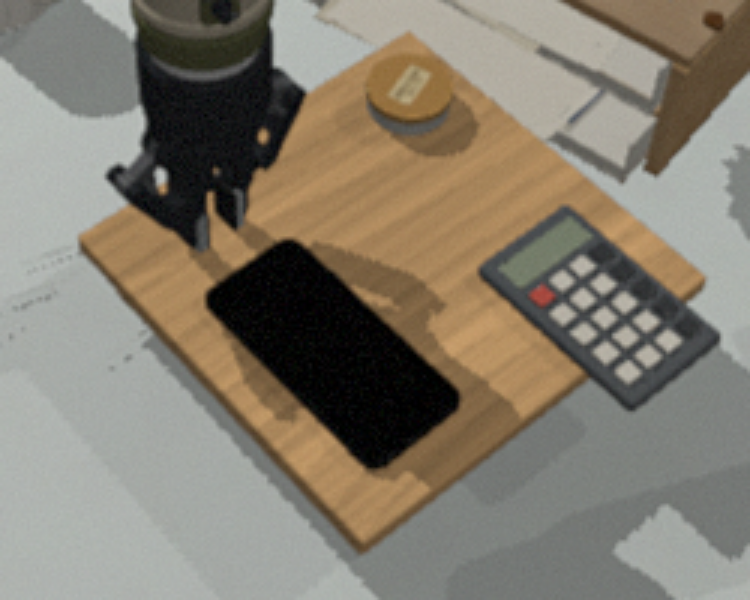

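The scene crop shows the tips at (203,250) and (237,228), close to shelf height just behind the phone. I'll lower 2.5 mm, approach and make gentle contact.

```bash
python3 -m jog '[0,0,-0.006,0,0,0,-0.53, 0,0,-0.0125,0,0,0,-0.53, 0,0,-0.0125,0,0,0,-0.53, -0.008,-0.029,-0.0125,0,0,0,-0.53, -0.015,-0.058,-0.0125,0,0,0,-0.53, -0.020,-0.077,-0.0125,0,0,0,-0.53, -0.024,-0.092,-0.0125,0,0,0,-0.53, -0.028,-0.106,-0.0125,0,0,0,-0.53, -0.031,-0.119,-0.0125,0,0,0,-0.53, -0.0345,-0.132,-0.0125,0,0,0,-0.53, -0.038,-0.145,-0.0125,0,0,0,-0.53, -0.038,-0.145,-0.0125,0,0,0,-0.53]'
cat > look.py <<'E'
from h import *
import sys
a=np.array([.2530,.9675]);a/=np.linalg.norm(a);w=np.array([-a[1],a[0]])
s=env.get_state();print(s['clock'],s['tcp_pos'],'s',s['tcp_pos'][:2]@a,'w',s['tcp_pos'][:2]@w,s['wrist_force'].round(1) if hasattr(s['wrist_force'],'round') else s['wrist_force'])
p,d=eyes.read_camera('scene');cv2.imwrite(f'pics/{sys.argv[1]}.png',cv2.resize(p[180:380,230:480,::-1],None,fx=3,fy=3))
# phone front edge and calculator front edge along a, each at its own top height
m=(p.max(2)<40).astype(np.uint8);_,l=cv2.connectedComponents(m)
u,v=[int(round(q)) for q in proj('scene',np.array([*( (float(sys.argv[2])+.03)*a-.4904*w),.068]))]
c=np.argwhere(l==l[v,u])[:,::-1]; P=cast('scene',c,.068)[:,:2];S=P@a;W=P@w
print('seed',u,v,p[v,u],len(c))
bins=[S[abs(W+.4904-b)<.004].min() for b in (-.024,-.012,0,.012,.024)];print('front by w',np.round(bins,4))
E
python3 look.py s3 0.0
```

```text
clock: 5.07
tcp_pos: [0.5186, 0.0382, 0.0224]
orientation: [0.0, 0.791, 0.612, 0.002]
wrist_force: [1.0, 3.7, 4.7]
finger_gap: 0.0202
grip_force: 2.9
5.0667 [0.51861618 0.03824455 0.02239515] s 0.16820601008705519 w -0.49206923159795785 [1.  3.7 4.7]
seed 361 315 [0 0 0] 5061
front by w [0.0011 0.0008 0.0008 0.0005 0.0009]
```

```bash
python3 -m jog '[-0.003,-0.012,0.004,0,0,0,-0.53, -0.008,-0.029,0.004,0,0,0,-0.53, -0.013,-0.049,0.004,0,0,0,-0.53, -0.018,-0.068,0.004,0,0,0,-0.53, -0.023,-0.088,0.004,0,0,0,-0.53, -0.028,-0.107,0.004,0,0,0,-0.53, -0.033,-0.126,0.004,0,0,0,-0.53, -0.038,-0.146,0.004,0,0,0,-0.53, -0.043,-0.165,0.004,0,0,0,-0.53, -0.048,-0.185,0.004,0,0,0,-0.53, -0.053,-0.204,0.004,0,0,0,-0.53, -0.053,-0.204,0.004,0,0,0,-0.53]'
python3 look.py s4 -0.04
```

```text
clock: 6.12
tcp_pos: [0.5066, -0.0039, 0.0224]
orientation: [0.0, 0.791, 0.612, 0.001]
wrist_force: [1.3, 2.9, 6.2]
finger_gap: 0.0201
grip_force: 3.0
6.1167 [ 0.50660835 -0.00386878  0.02237548] s 0.12442480548561387 w -0.49110636178809924 [1.3 2.9 6.2]
seed 377 331 [0 1 0] 5299
front by w [-0.0416 -0.0427 -0.0428 -0.0426 -0.0427]
```

View pics/s4.png

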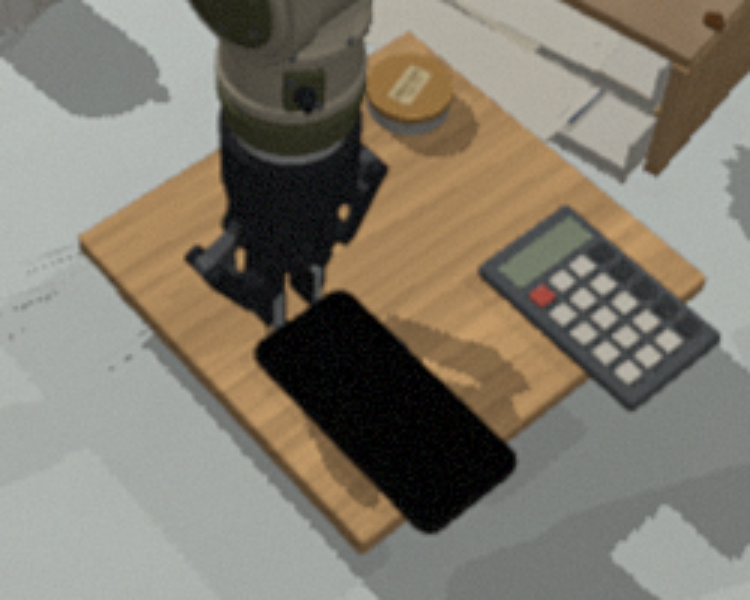

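The phone follows squarely: its front edge in the crop runs from (430,532) to (515,462), parallel to the calculator's from (632,409) to (719,340). It needs about 16 mm more. After that I'll back off and check.

```bash
python3 -m jog '[-0.004,-0.014,0.002,0,0,0,-0.53, -0.008,-0.031,0.002,0,0,0,-0.53, -0.012,-0.048,0.002,0,0,0,-0.53, -0.016,-0.063,0.002,0,0,0,-0.53, -0.020,-0.077,0.002,0,0,0,-0.53, -0.020,-0.077,0.002,0,0,0,-0.53, -0.020,-0.077,0.002,0,0,0,-0.53, -0.016,-0.06,0.004,0,0,0,-0.53, -0.005,-0.02,0.01,0,0,0,-0.53, 0.008,0.03,0.02,0,0,0,-0.53, 0.02,0.08,0.05,0,0,0,-0.53, 0.02,0.08,0.15,0,0,0,-0.53]'
python3 -m jog '[0,0,0.2,0,0,0,-0.53, 0,0,0.4,0,0,0,-0.53, 0,0.2,0.5,0,0,0,-0.53, 0,0.4,0.5,0,0,0,-0.53, 0,0.6,0.5,0,0,0,-0.53, 0,0.8,0.5,0,0,0,-0.53, 0,1,0.5,0,0,0,-0.53, 0,1,0.5,0,0,0,-0.53]'
python3 look.py s5 -0.05
python3 - <<'E'
from h import *
p,d=eyes.read_camera('top');hsv=cv2.cvtColor(p,cv2.COLOR_RGB2HSV)
cv2.imwrite('pics/t2.png',p[:,:,::-1])
c0,a,sz,*_=box("top",(hsv[...,1]<60)&(p.max(2)<110),(407,191),.074,9);print("calc",c0,a,sz)
c1,b,sz,*_=box("top",p.max(2)<65,tuple(int(round(q)) for q in proj('top',np.array([.48,-.104,.068]))),.068);print("phone",c1,b,sz)
print("front offset mm",((c1-.078*b)-(c0-.064*a))@a*1000,"angle",np.degrees(np.arccos(a@b)))
E
```

```text
clock: 7.17
tcp_pos: [0.5078, 0.0149, 0.0497]
orientation: [-0.002, 0.79, 0.613, -0.002]
wrist_force: [0.0, 0.2, -0.3]
finger_gap: 0.0203
grip_force: 0.0
clock: 7.83
tcp_pos: [0.5092, 0.2199, 0.1521]
orientation: [-0.001, 0.788, 0.615, 0.001]
wrist_force: [-0.1, 0.1, 0.4]
finger_gap: 0.0199
grip_force: 0.0
7.8333 [0.5091998  0.21986098 0.15209264] s 0.34153190476004736 w -0.437011717407525 [-0.1  0.1  0.4]
seed 381 335 [7 6 8] 3405
front by w [-0.0581 -0.0586 -0.0586 -0.0581 -0.0589]
calc [ 0.61295459 -0.15306691] [0.25344408 0.96735007] [np.float64(78.89262390136719), np.float64(128.60821533203125)]
phone [ 0.47695102 -0.1043938 ] [0.25609806 0.96665084] [np.float64(73.93165588378906), np.float64(156.4415740966797)]
front offset mm -1.3850677860004823 angle 0.15576635
```

View pics/t2.png

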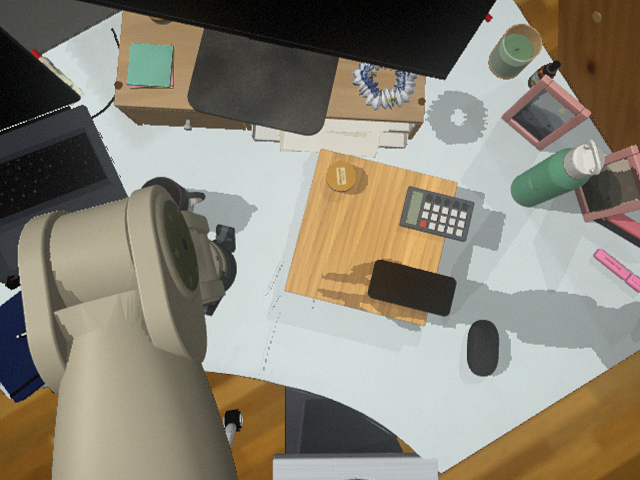

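The top view shows the phone at (412,288), level with and parallel to the calculator at (437,213), which is unmoved. The tin is still at (341,177), and the arm is clear of everything.

```bash
python3 -c "
from workcell import env
print(env.hand_in())"
```

```text
the job is handed in; nothing more can be done
None
```

I pushed the phone until its front end sits about 1.4 mm from level with the calculator's and 0.2° from parallel to it, as measured in the top camera before hand-in; the calculator and tin had not moved, the arm stayed clear of the mug, and the job is handed in (no verdict was returned).

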